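# Clamp the cutting board into the one-handed prep station

### The job

Get the bamboo board ready for one-handed chopping: swing the clamp's handle back so that the clamp snaps fully open, slide the board along the counter until its edges lie snug against both fences of the station, then swing the handle over again so that the clamp snaps down and holds the board. Do not lift the board off the counter, and leave the jug, the trivet and the pepper mill where they are.

Things in the scene. Friction and masses are not known exactly. Their poses are not given: they have to be found in the camera images.
- station: Fixed station: an L of two aluminium fences, 30 mm high, 14 mm thick, a steel toggle clamp behind one. Origin: inner corner of the L at counter level. Side fence's inner face: plane y = 0, x = -136 to +14 mm. End fence's inner face: plane x = 0, y = -150 to +14 mm. The board belongs at x < 0, y < 0; it is home with its centre at x = -60, y = -90 mm.
- board: Loose bamboo cutting board, 120 mm along its x, 180 mm along its y, 26 mm thick, 0.4 kg, lying flat on the counter. Origin: centre of its underside. Its x and y axes point roughly as the station's do, within 20 degrees (the 120 mm edge goes to the side fence, the 180 mm edge to the end fence).
- clamp (a joint): Angle of the toggle clamp (rad): 0 right down over nothing, about 0.17 with its pad down on the board, 1.0 fully open. An over-centre spring drives it to whichever side of 0.5 it is on; the grip takes about 6 N. It starts down, and its arm then bars the board's way.
- clamp_hinge (a point): Middle of the clamp's hinge, at x = -60, y = 50, z = 50 mm in the station's frame; the hinge line runs along the station's x. Arm and handle are one rigid crank on it. Its block is 40 mm wide in x, stands at y = 12 to 82 mm and is 65 mm high.
- clamp_grip (a point): Centre of the clamp's T-shaped hand grip: a black bar 70 mm long along the station's x, 20 mm thick, 120 mm from the hinge line. Its stem leans (joint - 0.4) rad from upright towards the station's +y: the grip is at y = 3, z = 161 mm when down, y = 118, z = 149 mm when open (station frame). Push it towards +y to open, -y to close.
- clamp_pad (a point): Centre of the underside of the clamp's round rubber pad, 28 mm wide, at the end of the 92 mm arm. With the clamp down it is at y = -42, z = 10 mm in the station's frame; with the clamp open it hangs 95 mm or more above the counter.
- jug: Bystander: glass measuring jug 100 mm wide, 120 mm high, with a handle reaching 81 mm from its axis; origin at the centre of its underside.
- trivet: Bystander: grey silicone trivet, a disc 150 mm wide and 9 mm thick; origin at the centre of its underside.
- mill: Bystander: orange pepper mill, 60 mm wide, 196 mm high; origin at the centre of its underside.
Mind the look-alikes: they are no part of the job. There is more than one size of the board; the one meant has the size given above.

How it is judged:
On the way, in this order (a step that is already met when the one before it is completed fails the run):
1. the clamp is swung back fully open (value of joint clamp above 0.9 rad), for 0.2 s.
2. with the clamp still open, the board lies square against both fences (value of joint clamp above 0.9 rad and x of board in the frame of station between -0.064 and -0.056 m and y of board in the frame of station between -0.094 and -0.086 m and angle between the x axis of board and the x axis of station, either way round below 0.035 rad), for 0.2 s.
At the end, for the whole second after the job is handed in: The board lies flat in the station, each of its two edges within 4 mm of its fence (centre at x = -60, y = -90 mm in the station's frame) and square to within 2 degrees, and the clamp is snapped down with its pad on the board (joint 0.10 to 0.24 rad), all at rest (x of board in the frame of station between -0.064 and -0.056 m and y of board in the frame of station between -0.094 and -0.086 m and angle between the x axis of board and the x axis of station, either way round below 0.035 rad and height (world z) of board below 0.004 m and value of joint clamp between 0.1 and 0.24 rad and linear speed of board below 0.01 m/s); the robot touches nothing.
It fails at once if the board is lifted more than 20 mm off the counter (height (world z) of board above 0.02 m).
It fails at once if the jug is moved more than 30 mm or tipped over (distance of jug from where it was at the start of the episode above 0.03 m or angle between jug's own z axis and vertical above 0.4 rad).
It fails at once if the trivet is moved more than 30 mm or tipped over (distance of trivet from where it was at the start of the episode above 0.03 m or angle between trivet's own z axis and vertical above 0.4 rad).
It fails at once if the mill is moved more than 30 mm or tipped over (distance of mill from where it was at the start of the episode above 0.03 m or angle between mill's own z axis and vertical above 0.4 rad).
It also fails if it takes over 64 s, if anything falls off the work surface, if the arm or the gripper's body presses on something with over 40 N, if the wrist force passes 120 N, or if a joint passes its speed limit or range.

### The arm

A 7-joint arm with a two-finger parallel gripper is mounted at the origin on the work surface. World frame = base frame: x ahead of the robot, y to its left, z up, the work surface at z = 0. Lengths are in m, angles in rad, forces in N, time in s.
With the tool pointing down it reaches from about 0.425 to 0.875 m from the base axis. Payload 9.9 kg.
Tool frame: the origin (TCP) lies between the finger pads; the fingertips stand arm.tips_ahead ahead of it and the grasp point (between the pads) lies 11 mm behind it (arm.tips_ahead is the distance from the TCP to the fingertips, in m); z points along the fingers, y is the line along which they close (so a half turn about z gives the same grasp; the last joint's range is limited). The gripper opens to 85 mm and grips with 20 to 120 N. Pads are 22 mm wide; open, the fingers measure 114 mm over their backs; the gripper's body (76 mm by 85 mm) begins 54 mm behind the grasp point. The pads swing forward as they close: fully open they stand 13 mm farther back than shut.
Start: joints at [-1.204, 0.576, 0.025, 1.437, -0.015, 1.129, -0.057], TCP at [0.294, 0.608, 0.239] pointing down, gripper open.
Joint ranges: [-2.76, 2.76], [-0.34, 2.15], [-1.52, 1.57], [0.19, 2.46], [-1.09, 4.23], [0.17, 1.99], [-2.82, 2.82]. Speed limits (rad/s): [2.22, 2.22, 3.01, 3.01, 3.14, 3.14, 3.14].

### API

Orientations are given as a rotation vector (axis times angle).
In Python, from workcell import arm gives the robot as it stands.
- The arm moves only by the tool drive_tool, never from a script. Its argument "motion" is a list of rows, each a list of 5 numbers: the shift along the world's x, y, z normalised to -1 to 1, where 1 is 5 cm, then the turn about the world's z normalised to -1 to 1, where 1 is 4 degrees, then the opening, from -1 (shut) to 1 (fully open). A call has exactly 8 rows; each row shifts and turns the commanded pose from where the row before left it; what a row does not reach is not made up. A row lasts 1/10 s, in which the tool goes at most 50 mm and 8.59 degrees, less where a joint would pass 70% of its speed; a pose out of reach is approached as far as the arm can. A call with a number of a shift or a turn outside -1 to 1 is refused whole. A call with a gripper value outside its range is refused whole. The fingers move at their own pace and stop on an object; "squeeze" is the grip in N (left out, the last holds). Time passes only in rows, so rows that do not move let the fingers close, or fill a call up. It gives the time, the measured TCP pose, the force, the opening and the grip force at its end, in the units of the state.
- arm.observe(): the state, without advancing time (a new reading comes with each control period).
- arm.get_image(name): name is "scene" or "top"; returns the picture (384x512x3 uint8, blue, green, red); there is no depth.
- arm.get_calibration(name): a dict with "mtx" (3x3 intrinsics, pixels), "dist" ([k1, k2, p1, p2, k3] as OpenCV has them; the pictures are not rectified), "eye" and "attitude" of the camera in the world. Camera axes: x right, y down, z forward; pixel columns grow to the right and rows downward; lengths in m; the calibration is good to about 2 mm. A picture is of the moment at which its call begins. get_calibration takes no time and is no camera call.
- arm.sign_off(): hands the job in; it is judged then, once.
The state is a dict: "clock": time; "joint_pos": joint angles; "dq": joint speeds; "joint_torque": joint torques, N m; "position": TCP position; "ee_rot": TCP orientation; "ft_force": force on the tool from outside, world axes, zero at the start; "torque": the same for the moment, N m; "opening": finger opening in m; "finger_force": force on a finger pad.
Only numpy, scipy, OpenCV 4.12 (cv2) and the standard library are available. Lean on these libraries where they do the work, as an engineer would, in place of code of your own. Each camera call takes 0.05 s, during which the arm holds its last target. There are 200 camera calls.

## Working session

There is one attempt and no reset: what is moved stays moved. The work goes in short steps, Python scripts to look and compute and a tool call to move; the robot and the scene stay as the last step left them, time stands still between calls to the robot, and variables do not carry over. Pictures are saved under pics/ and viewed, at most 10 in all, crops included, and the job is handed in when it is done.

Besides the shell and the picture viewer there is one more tool, called after "Request:" as name(argument=value, ...), one argument or row to a line, values as JSON. drive_tool: Moves the arm, as the interface text tells. Scaled input: -1 to 1 covers 5 cm each way for a shift and 4 degrees each way for a turn. Its arguments: {"type":"object","properties":{"motion":{"type":"array"},"squeeze":{"type":"number"}},"required":["motion"]}

```bash
mkdir -p pics
python3 - <<'E'
from workcell import arm
import cv2
for n in("scene","top"):
    im=arm.get_image(n); cv2.imwrite(f"pics/{n}0.png",im)
    c=arm.get_calibration(n); print(n,c)
print(arm.observe(), arm.tips_ahead)
E
```

```text
scene {'mtx': array([[438.20135672,   0.        , 254.0632959 ],
       [  0.        , 438.20135672, 190.80912442],
       [  0.        ,   0.        ,   1.        ]]), 'dist': array([0.04826515, 0.        , 0.        , 0.        , 0.        ]), 'eye': array([1.59078814, 0.31371792, 1.31721336]), 'attitude': array([-1.5314397 , -2.06516476,  0.81434259])}
top {'mtx': array([[368.26835734,   0.        , 255.1065837 ],
       [  0.        , 368.26835734, 191.99360928],
       [  0.        ,   0.        ,   1.        ]]), 'dist': array([0.02236207, 0.        , 0.        , 0.        , 0.        ]), 'eye': array([ 0.37292293, -0.00242955,  1.28652316]), 'attitude': array([-2.13351241,  2.17621565, -0.12891649])}
{'clock': 0.1, 'joint_pos': array([-1.20380288,  0.5764738 ,  0.02484751,  1.43780233, -0.01500075,
        1.12900559, -0.05647758]), 'dq': array([ 0.00239196, -0.00097547,  0.00170799, -0.00218578,  0.00072181,
       -0.0001173 , -0.0013001 ]), 'joint_torque': array([ 5.58243657e-03, -7.67310548e+01,  2.25813635e+00, -2.86601114e+01,
        1.60567230e-02,  8.78656574e-03, -5.13433861e-05]), 'position': array([0.29390811, 0.60722513, 0.23851921]), 'ee_rot': array([-7.01981856e-01, -3.06189186e+00,  2.32723977e-03]), 'ft_force': array([ 0.01518614, -0.51017121, -0.71980722]), 'torque': array([ 0.03161478, -0.01899931,  0.04460283]), 'finger_force': 0.0, 'opening': 0.0855281625857225} 0.008
```

View pics/scene0.png

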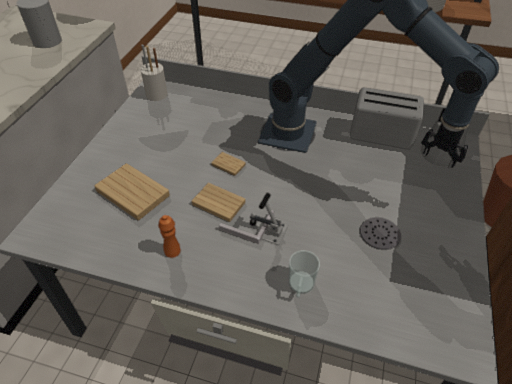

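View pics/top0.png

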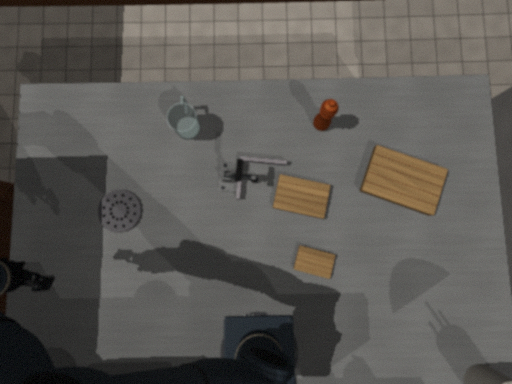

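The top picture shows three boards: large at (405,180), medium at (302,196) and small at (315,262). The medium one is about 52x33 px, or 180x120 mm at roughly 286 px/m, so it fits the description. The station's L is at (240-290,155-198), with the clamp on its left. The scene view shows the mill at (170,235), jug at (303,270) and trivet at (380,233). I'll confirm in enlarged crops.

Run:
```python
import cv2
def crop(n,x0,y0,x1,y1,s,o):
    im=cv2.imread(f"pics/{n}.png")[y0:y1,x0:x1]
    im=cv2.resize(im,None,fx=s,fy=s,interpolation=cv2.INTER_CUBIC)
    for x in range((x0+9)//10*10,x1,10):
        cv2.line(im,((x-x0)*s,0),((x-x0)*s,6),(0,255,255),1); cv2.putText(im,str(x),((x-x0)*s,16),0,.35,(0,255,255))
    for y in range((y0+9)//10*10,y1,10):
        cv2.line(im,(0,(y-y0)*s),(6,(y-y0)*s),(0,255,255),1); cv2.putText(im,str(y),(8,(y-y0)*s+4),0,.35,(0,255,255))
    cv2.imwrite(f"pics/{o}.png",im)
crop("top0",212,145,340,225,6,"top_c")
crop("scene0",185,175,295,250,7,"scene_c")
```

```text
(no output)
```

View pics/top_c.png

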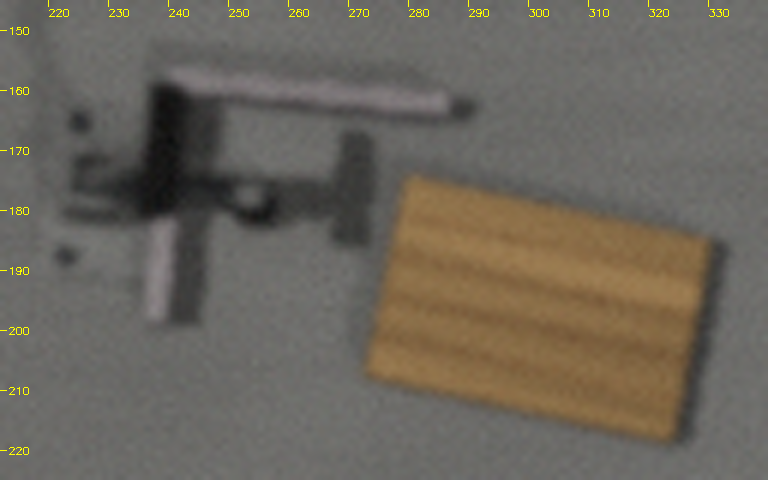

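View pics/scene_c.png

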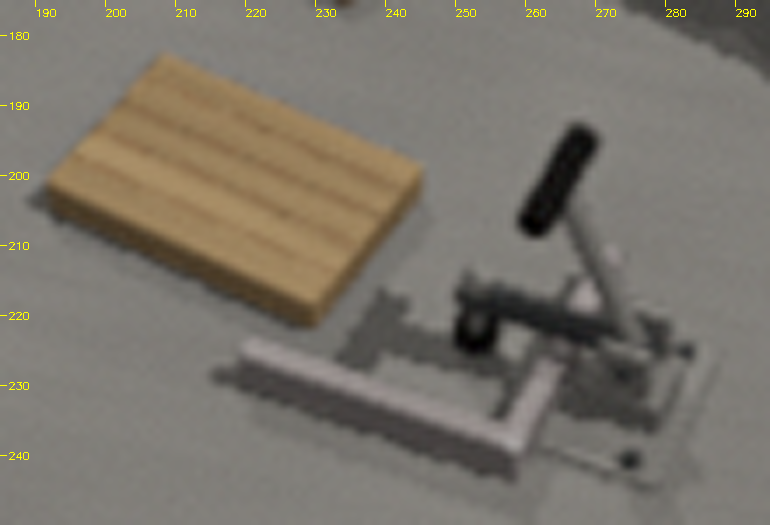

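Three candidate boards: the large one at (405,180), the medium at (302,196) and the small at (315,262). The medium one is the 120x180 board. In the top crop, its top corners are at (280,174), (331,185), (325,218) and (273,207.5). The station's fence corners there are at (240.7,156), (286.7,160.3) and (236.3,198.7), and the black grip is at (240,170). Next I'll triangulate and fit.

```bash
cat > h.py <<'E'
import numpy as np, cv2
from scipy.optimize import least_squares
from scipy.spatial.transform import Rotation as R
from workcell import arm
C={n:arm.get_calibration(n) for n in("scene","top")}
def proj(n,P):
    c=C[n]; Rm=R.from_rotvec(c["attitude"]).as_matrix().T
    return cv2.projectPoints(np.atleast_2d(P).astype(float),cv2.Rodrigues(Rm)[0],-Rm@c["eye"],c["mtx"],c["dist"])[0][:,0]
def tri(t,s):
    f=lambda p:np.r_[proj("top",p)[0]-t,proj("scene",p)[0]-s]
    r=least_squares(f,[.6,0,.05]); return r.x,np.abs(r.fun).max()
def place(p,L):  # p=x,y,yaw ; L local pts
    c,s=np.cos(p[2]),np.sin(p[2]); L=np.atleast_2d(L)
    return np.c_[p[0]+c*L[:,0]-s*L[:,1],p[1]+s*L[:,0]+c*L[:,1],L[:,2]]
def fit(obs): # obs: list (cam, local, pix)
    f=lambda p:np.concatenate([proj(n,place(p,l))[0]-u for n,l,u in obs])
    r=least_squares(f,[.65,0,0.1],loss="soft_l1"); return r.x,np.round(f(r.x).reshape(-1,2),1)
def local(st,P):
    c,s=np.cos(st[2]),np.sin(st[2]); d=np.array(P)[:2]-st[:2]
    return np.array([c*d[0]+s*d[1],-s*d[0]+c*d[1]])
E
python3 - <<'E'
from h import *
np.set_printoptions(precision=4,suppress=True)
B={(1,1):((280,174.2),(230,219)),(1,-1):((330.7,184.7),(191.9,201.4)),(-1,-1):((324.8,218.3),(208.3,182.6)),(-1,1):((273,207.5),(245.4,199.6))}
for k,(t,s) in B.items(): print(k,tri(t,s))
b,r=fit([(n,(k[0]*.06,k[1]*.09,.026),u) for k,v in B.items() for n,u in zip(("top","scene"),v)])
print("board",b,r.tolist())
o=[("top",(.0,-.15,.03),(286.7,164.2)),("top",(.014,-.15,.03),(286.7,160.3)),("top",(.014,.014,.03),(240.7,156)),("top",(-.136,.014,.03),(236.3,198.7)),("top",(-.136,0,.03),(239.7,198.7)),
("scene",(.014,.014,.03),(258.9,239.3)),("scene",(0,-.15,.03),(221.9,223.3)),("scene",(.014,-.15,.03),(219.3,225.6))]
s,r=fit(o); print("station",s,r.tolist())
print("fence corner tri",tri((240.7,156),(258.9,239.3)),tri((286.7,160.3),(219.3,225.6)))
g=tri((239.8,169.8),(264.7,200.7)); print("grip",g,local(s,g[0]),place(s,(-.06,.003,.161)))
print("board local",local(s,b),np.degrees(b[2]-s[2]))
for nm,t,sc,z in(("mill",(320,125),(173,254),0.0),("jug",(188,130),(303,287),0),("trivet",(121,210),(380,233),.009)): print(nm,tri(t,sc))
print(R.from_rotvec(arm.observe()["ee_rot"]).as_matrix())
E
```

```text
(1, 1) (array([ 0.5917, -0.0835,  0.0176]), np.float64(0.8099876655674336))
(1, -1) (array([ 0.5508, -0.2578,  0.0188]), np.float64(0.9474444980494923))
(-1, -1) (array([ 0.4349, -0.2326,  0.0193]), np.float64(0.8992379010489344))
(-1, 1) (array([ 0.4762, -0.0572,  0.0144]), np.float64(0.5319591510712769))
board [ 0.5143 -0.1566 -0.2274] [[-0.9, -0.6], [-0.8, -1.2], [-0.4, -0.5], [-1.3, -1.1], [-0.9, -0.1], [-0.7, -1.1], [-0.8, -0.1], [-0.1, -1.9]]
station [ 0.6422  0.0414 -0.105 ] [[-0.5, -0.4], [-0.2, -0.5], [-1.2, -0.1], [-0.7, -0.1], [-0.1, 0.3], [-0.2, -0.7], [-2.0, -1.1], [-1.0, -0.7]]
fence corner tri (array([0.6577, 0.0521, 0.0254]), np.float64(0.6509142755324433)) (array([ 0.6392, -0.1084,  0.025 ]), np.float64(0.5801080713782767))
grip (array([0.5841, 0.05  , 0.1577]), np.float64(0.7777429495039314)) [-0.0587  0.0025] [[0.5829 0.0506 0.161 ]]
board local [-0.1064 -0.2103] -7.0134092607145195
mill (array([ 0.7786, -0.2395, -0.0229]), np.float64(0.09130681839735644))
jug (array([ 0.7715,  0.2467, -0.0291]), np.float64(0.5928566861194042))
trivet (array([0.4791, 0.4744, 0.0009]), np.float64(0.8091138161203162))
[[-0.9001  0.4356 -0.0006]
 [ 0.4356  0.9001 -0.0014]
 [-0.0001 -0.0015 -1.    ]]
```

The fit is consistent: the board measures about 179x118 mm, fence tops come out at z≈0.025 and the grip lies within 3 mm of where it should be. The station is at (0.642, 0.041) with yaw −6.0°, and the board is at station (−106, −210) mm, turned −7°. First I'll move above a point on the −y side of the grip, with the fingers shut.

Request:
drive_tool(
  motion=[
    [0.35,-0.75,0,-1,-1],
    [0.35,-0.75,0,-1,-1],
    [0.35,-0.75,0,-1,-1],
    [0.35,-0.75,0,-1,-1],
    [0.35,-0.75,0,-1,-1],
    [0.35,-0.75,0,-1,-1],
    [0.35,-0.75,0,-1,-1],
    [0.35,-0.75,0,-1,-1],
  ],
)

```text
clock: 0.9
position: [0.4344, 0.3059, 0.2391]
ee_rot: [-1.523, -2.748, 0.0]
ft_force: [0.7, -0.4, 0.7]
opening: 0.0002
finger_force: 0.0
```

Request:
drive_tool(
  motion=[
    [0.35,-0.75,0,-1,-1],
    [0.35,-0.75,0,-1,-1],
    [0.35,-0.75,0,-1,-1],
    [0.35,-0.75,0,-1,-1],
    [0.35,-0.75,0,-1,-1],
    [0.35,-0.75,0,-1,-1],
    [0.35,-0.75,0,-1,-1],
    [0.35,-0.75,0,-1,-1],
  ],
)

```text
clock: 1.7
position: [0.5744, 0.0061, 0.2391]
ee_rot: [-2.221, -2.222, 0.0]
ft_force: [0.1, 0.5, -0.4]
opening: 0.0001
finger_force: 0.0
```

Request:
drive_tool(
  motion=[
    [0,0,-0.3,-0.75,-1],
    [0,0,-0.3,-0.75,-1],
    [0,0,-0.3,0,-1],
    [0,0,-0.3,0,-1],
    [0,0,-0.3,0,-1],
    [0,0,-0.3,0,-1],
    [0,0,0,0,-1],
    [0,0,0,0,-1],
  ],
)

```text
clock: 2.5
position: [0.5739, 0.0075, 0.1493]
ee_rot: [-2.331, -2.105, 0.001]
ft_force: [-0.5, 0.2, 0.1]
opening: 0.0003
finger_force: 0.0
```

```bash
python3 -c "
from h import *
print(arm.tips_ahead); s=arm.observe(); print(s['position'],local((.6422,.0414,-.105),s['position']),s['ft_force'])"
```

```text
0.008
[0.57394362 0.00746729 0.14931251] [-0.06432407 -0.04089958] [-0.47712438  0.18269663  0.11015185]
```

Request:
drive_tool(
  motion=[
    [0.03,0.29,0,0,-1],
    [0.03,0.29,0,0,-1],
    [0.03,0.29,0,0,-1],
    [0.03,0.29,0,0,-1],
    [0.03,0.29,0,0,-1],
    [0.03,0.29,0,0,-1],
    [0.03,0.29,0,0,-1],
    [0.03,0.29,0,0,-1],
  ],
)

```text
clock: 3.3
position: [0.5858, 0.1259, 0.1493]
ee_rot: [-2.33, -2.106, -0.0]
ft_force: [-0.8, -0.3, 0.1]
opening: -0.0001
finger_force: 0.0
```

Request:
drive_tool(
  motion=[
    [0.02,0.2,0,0,-1],
    [0.02,0.2,0,0,-1],
    [0,0,0,0,-1],
    [0,0,0,0,-1],
    [0,0,0,0,-1],
    [0,0,0,0,-1],
    [0,0,0,0,-1],
    [0,0,0,0,-1],
  ],
)

```text
clock: 4.1
position: [0.5881, 0.1435, 0.1493]
ee_rot: [-2.332, -2.105, -0.0]
ft_force: [-0.4, 0.6, -0.5]
opening: -0.0
finger_force: 0.5
```

```bash
python3 -c "
from h import *
s=arm.observe(); print(s['position'],local((.6422,.0414,-.105),s['position']),s['ft_force'])
im=cv2.resize(np.hstack([arm.get_image('scene')[150:270,150:350],arm.get_image('top')[130:250,200:400]]),None,fx=2,fy=2,interpolation=2);cv2.imwrite('pics/open.png',im)"
```

```text
[0.58809277 0.14353088 0.14928529] [-0.06451329  0.09589757] [-0.36120224  0.61392412 -0.46822444]
```

View pics/open.png

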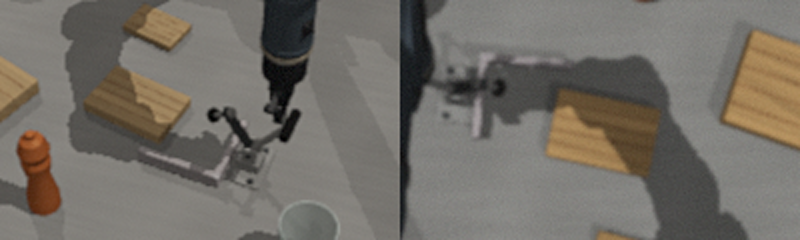

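The clamp is open: in the scene half its pad is raised and its grip leans back. Next I'll go up and over to the board's −y edge with the fingers open.

Request:
drive_tool(
  motion=[
    [0,-0.1,0.9,0,-1],
    [0,-0.1,0.9,0,-1],
    [-0.17,-0.85,0,0,1],
    [-0.17,-0.85,0,0,1],
    [-0.17,-0.85,0,0,1],
    [-0.17,-0.85,0,0,1],
    [-0.17,-0.85,0,0,1],
    [-0.17,-0.85,0,0,1],
  ],
)

```text
clock: 5.0
position: [0.5369, -0.1229, 0.2395]
ee_rot: [2.331, 2.106, 0.001]
ft_force: [0.8, -0.1, 0.0]
opening: 0.0848
finger_force: 0.0
```

Request:
drive_tool(
  motion=[
    [-0.17,-0.85,0,0,1],
    [-0.17,-0.85,0,0,1],
    [-0.17,-0.85,0,0,1],
    [-0.17,-0.64,0,0,1],
    [-0.02,-0.02,0,0,1],
    [0,0,-0.7,0,1],
    [0,0,-0.7,0,1],
    [0,0,-0.7,0,1],
  ],
)

```text
clock: 5.8
position: [0.5027, -0.2815, 0.1334]
ee_rot: [2.33, 2.105, 0.001]
ft_force: [1.4, 0.5, -0.9]
opening: 0.0853
finger_force: 0.0
```

```bash
python3 -c "
from h import *
s=arm.observe(); print(s['position'],local((.6422,.0414,-.105),s['position']),s['ft_force'])"
```

```text
[ 0.50268856 -0.28147248  0.13340631] [-0.10490374 -0.33571607] [ 1.38115267  0.50702688 -0.91094697]
```

Request:
drive_tool(
  motion=[
    [0,0,-0.5,0,1],
    [0,0,-0.5,0,1],
    [0,0,-0.5,0,1],
    [0,0,-0.5,0,1],
    [0,0,-0.38,0,1],
    [0,0,0,0,1],
    [0,0,0,0,1],
    [0,0,0,0,1],
  ],
)

```text
clock: 6.6
position: [0.5029, -0.2822, 0.0164]
ee_rot: [2.33, 2.105, 0.001]
ft_force: [0.2, 0.9, -0.1]
opening: 0.0853
finger_force: 0.0
```

Request:
drive_tool(
  motion=[
    [0.018,0.17,0,0,1],
    [0.018,0.17,0,0,1],
    [0.018,0.17,0,0,1],
    [0.018,0.17,0,0,1],
    [0.018,0.17,0,0,1],
    [0.018,0.17,0,0,1],
    [0.018,0.17,0,0,1],
    [0.018,0.17,0,0,1],
  ],
)

```text
clock: 7.4
position: [0.509, -0.2134, 0.0153]
ee_rot: [-2.331, -2.106, 0.001]
ft_force: [0.6, -3.3, 2.2]
opening: 0.0854
finger_force: 1.8
```

```bash
python3 -c "
from h import *
s=arm.observe(); print(s['position'],local((.6422,.0414,-.105),s['position']),s['ft_force'])
im=cv2.resize(np.hstack([arm.get_image('scene')[150:270,150:350],arm.get_image('top')[130:250,200:400]]),None,fx=2,fy=2,interpolation=2);cv2.imwrite('pics/push1.png',im)"
```

```text
[ 0.5090454  -0.21337218  0.01527481] [-0.10571931 -0.2673246 ] [ 0.60358524 -3.2615046   2.17136997]
```

View pics/push1.png

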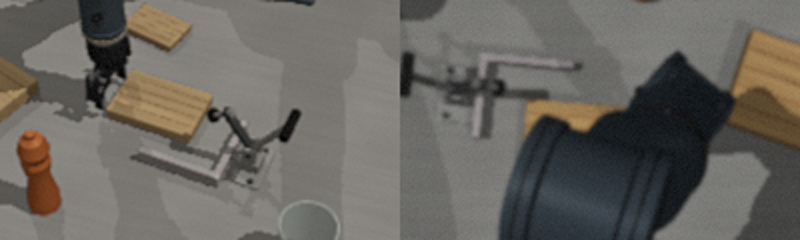

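The board is sliding and squaring up to the two fingers. I'll continue.

Request:
drive_tool(
  motion=[
    [0.018,0.168,0,0,1],
    [0.018,0.168,0,0,1],
    [0.018,0.168,0,0,1],
    [0.018,0.168,0,0,1],
    [0.018,0.168,0,0,1],
    [0.018,0.168,0,0,1],
    [0.018,0.168,0,0,1],
    [0.01,0.1,0,0,1],
  ],
)

```text
clock: 8.3
position: [0.5162, -0.149, 0.0153]
ee_rot: [-2.33, -2.106, -0.0]
ft_force: [0.3, -2.0, -1.4]
opening: 0.0852
finger_force: 0.9
```

Request:
drive_tool(
  motion=[
    [-0.02,-0.2,0,0,1],
    [-0.05,-0.5,0,0,1],
    [0,0,0.9,0,1],
    [0,0,0.9,0,1],
    [-0.8,0,0.2,1,1],
    [-0.8,0,0,1,1],
    [-0.8,0,0,1,1],
    [-0.4,0,0,1,1],
  ],
)

```text
clock: 9.1
position: [0.3687, -0.1855, 0.1156]
ee_rot: [-2.014, -2.409, 0.001]
ft_force: [0.8, -1.0, 0.3]
opening: 0.0857
finger_force: 0.0
```

```bash
python3 -c "
from h import *
s=arm.observe(); print(s['position'],local((.6422,.0414,-.105),s['position']),s['ft_force'])
a=arm.get_image('scene');b=arm.get_image('top')
im=np.hstack([cv2.resize(a[175:250,185:285],None,fx=4,fy=4,interpolation=2),cv2.resize(b[150:225,215:315],None,fx=4,fy=4,interpolation=2)]);cv2.imwrite('pics/push2.png',im)"
```

```text
[ 0.36868805 -0.18554819  0.1156113 ] [-0.24821981 -0.2543643 ] [ 0.7980115  -1.00370881  0.32096336]
```

View pics/push2.png

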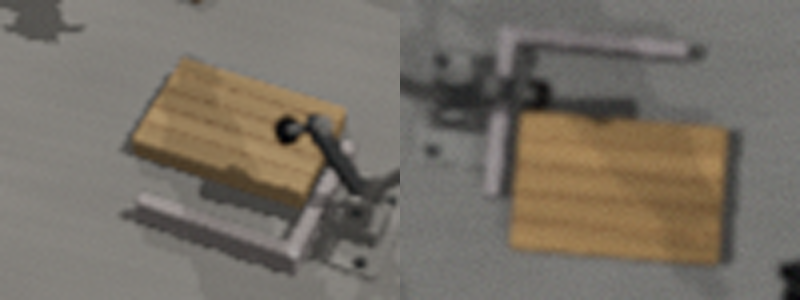

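The clamp is still open. The board is square and close to the side fence, with a gap left to the end fence. Its top-view corners are at (245.5,177.5), (297,181.8), (295.3,216) and (242.8,212).

```bash
python3 -c "
from h import *
B={(1,1):(245.5,177.5),(1,-1):(297,181.75),(-1,-1):(295.25,216),(-1,1):(242.75,212)}
b,r=fit([('top',(k[0]*.06,k[1]*.09,.026),u) for k,u in B.items()]);S=(.6422,.0414,-.105)
print(b,r.tolist(),local(S,b),np.degrees(b[2]-S[2]))
for L in((-.2,-.095),(-.136,-.095)): print(place(S,(*L,0)))
"
```

```text
[ 0.51309784 -0.04918579 -0.0965521 ] [[-0.1, 0.1], [0.3, -0.3], [-0.1, 0.1], [-0.1, 0.1]] [-0.1188971  -0.10361772] 0.48402911303643037
[[ 0.43334481 -0.03211536  0.        ]]
[[ 0.49699233 -0.03882302  0.        ]]
```

Request:
drive_tool(
  motion=[
    [0.08,0.18,0,1,1],
    [0.08,0.18,0,1,1],
    [0.08,0.18,0,1,1],
    [0.08,0.18,0,1,1],
    [0.08,0.18,0,1,1],
    [0.08,0.18,0,1,1],
    [0.08,0.18,0,1,1],
    [0.08,0.18,0,1,1],
  ],
)

```text
clock: 10.0
position: [0.4049, -0.1123, 0.1153]
ee_rot: [-1.265, -2.876, 0.0]
ft_force: [-0.7, -0.5, 0.3]
opening: 0.0854
finger_force: 0.0
```

Request:
drive_tool(
  motion=[
    [0.08,0.18,0,1,1],
    [0.08,0.18,0,1,1],
    [0.08,0.18,0,1,1],
    [0.08,0.18,0,1,1],
    [0.08,0.18,0,1,1],
    [0.08,0.18,0,1,1],
    [0.08,0.18,0,1,1],
    [0.08,0.18,0,1,1],
  ],
)

```text
clock: 10.8
position: [0.4369, -0.0404, 0.1153]
ee_rot: [0.424, 3.113, -0.0]
ft_force: [-0.0, 0.2, -0.1]
opening: 0.0854
finger_force: 0.0
```

Request:
drive_tool(
  motion=[
    [0,0,0,1,1],
    [0,0,0,1,1],
    [0,0,0,0.45,1],
    [0,0,-0.3,0,1],
    [0,0,-0.3,0,1],
    [0,0,0,0,1],
    [0,0,0,0,1],
    [0,0,0,0,1],
  ],
)

```text
clock: 11.6
position: [0.4369, -0.0411, 0.0858]
ee_rot: [0.165, 3.137, -0.0]
ft_force: [0.2, -0.2, 0.4]
opening: 0.0854
finger_force: 0.0
```

```bash
python3 -c "
from h import *
s=arm.observe(); e=s['ee_rot'];print(s['position'],local((.6422,.0414,-.105),s['position']),s['ft_force'],s['joint_pos'], R.from_rotvec(e).as_matrix()[:,1])"
```

```text
[ 0.43689816 -0.04107853  0.08582449] [-0.19552681 -0.10354139] [ 0.19749627 -0.22957362  0.4396433 ] [ 1.92884349e-03  4.67602213e-01 -2.12487969e-02  2.22033211e+00
  2.19881799e-02  4.53216366e-01  1.42898402e+00] [1.04816992e-01 9.94491527e-01 2.69737491e-05]
```

Request:
drive_tool(
  motion=[
    [-0.08,0.01,-0.24,0,1],
    [0,0,-0.24,0,1],
    [0,0,-0.24,0,1],
    [0,0,-0.24,0,1],
    [0,0,-0.24,0,1],
    [0,0,-0.22,0,1],
    [0,0,0,0,1],
    [0,0,0,0,1],
  ],
)

```text
clock: 12.4
position: [0.4328, -0.0406, 0.0148]
ee_rot: [0.165, 3.137, -0.0]
ft_force: [-0.5, 1.0, 0.0]
opening: 0.0854
finger_force: 0.0
```

```bash
python3 -c "
from h import *
s=arm.observe(); print(s['position'],local((.6422,.0414,-.105),s['position']),s['ft_force'],s['joint_pos'])"
```

```text
[ 0.43282255 -0.04064628  0.01476515] [-0.19962527 -0.10353867] [-0.46645657  1.04571756  0.00151127] [-0.0049133   0.61115554 -0.0138711   2.2847757   0.03307802  0.24554976
  1.41720576]
```

Request:
drive_tool(
  motion=[
    [0.154,-0.016,0,0,1],
    [0.154,-0.016,0,0,1],
    [0.154,-0.016,0,0,1],
    [0.154,-0.016,0,0,1],
    [0.154,-0.016,0,0,1],
    [0.154,-0.016,0,0,1],
    [0.154,-0.016,0,0,1],
    [0.154,-0.016,0,0,1],
  ],
)

```text
clock: 13.2
position: [0.4948, -0.0471, 0.0142]
ee_rot: [-0.165, -3.137, 0.0]
ft_force: [-3.8, 1.1, 1.7]
opening: 0.0857
finger_force: 1.8
```

Request:
drive_tool(
  motion=[
    [0.02,-0.002,0,0,1],
    [0.02,-0.002,0,0,1],
    [0.02,-0.002,0,0,1],
    [0.02,-0.002,0,0,1],
    [0.02,-0.002,0,0,1],
    [0,0,0,0,1],
    [0,0,0,0,1],
    [0,0,0,0,1],
  ],
)

```text
clock: 14.0
position: [0.4992, -0.0475, 0.0143]
ee_rot: [0.165, 3.137, -0.0]
ft_force: [-2.6, -0.1, -0.5]
opening: 0.0853
finger_force: 1.2
```

Request:
drive_tool(
  motion=[
    [0.02,-0.002,0,0,1],
    [0.02,-0.002,0,0,1],
    [0.02,-0.002,0,0,1],
    [0,0,0,0,1],
    [0,0,0,0,1],
    [0,0,0,0,1],
    [0,0,0,0,1],
    [0,0,0,0,1],
  ],
)

```text
clock: 14.8
position: [0.5018, -0.0478, 0.0142]
ee_rot: [-0.165, -3.137, 0.0]
ft_force: [-6.5, -0.1, 1.7]
opening: 0.0853
finger_force: 2.6
```

Request:
drive_tool(
  motion=[
    [0.02,-0.002,0,0,1],
    [0.02,-0.002,0,0,1],
    [0,0,0,0,1],
    [0,0,0,0,1],
    [0,0,0,0,1],
    [0,0,0,0,1],
    [0,0,0,0,1],
    [0,0,0,0,1],
  ],
)

```text
clock: 15.6
position: [0.5019, -0.0478, 0.0141]
ee_rot: [-0.165, -3.133, 0.0]
ft_force: [-10.0, 1.9, 6.2]
opening: 0.0857
finger_force: 5.2
```

Request:
drive_tool(
  motion=[
    [-0.1,0.01,0,0,1],
    [-0.2,0.02,0,0,1],
    [0,0,0.9,0,1],
    [0,0,0.9,0,1],
    [0,0,0,-1,1],
    [0,0,0,-1,1],
    [0,0,0,-1,1],
    [0,0,0,-1,1],
  ],
)

```text
clock: 16.4
position: [0.4897, -0.0466, 0.1047]
ee_rot: [0.604, 3.081, 0.0]
ft_force: [-0.5, 0.2, -0.4]
opening: 0.0851
finger_force: 0.0
```

Request:
drive_tool(
  motion=[
    [0.09,-0.164,0,-1,1],
    [0.09,-0.164,0,-1,1],
    [0.09,-0.164,0,-1,1],
    [0.09,-0.164,0,-1,1],
    [0.09,-0.164,0,-1,1],
    [0.09,-0.164,0,-1,1],
    [0.09,-0.164,0,-1,1],
    [0.09,-0.164,0,-1,1],
  ],
)

```text
clock: 17.2
position: [0.5257, -0.1126, 0.1044]
ee_rot: [1.43, 2.795, 0.0]
ft_force: [0.1, 0.4, -1.2]
opening: 0.0854
finger_force: 0.0
```

Request:
drive_tool(
  motion=[
    [0.09,-0.164,0,-1,1],
    [0.09,-0.164,0,-1,1],
    [0.09,-0.164,0,-1,1],
    [0.09,-0.164,0,-1,1],
    [0.09,-0.164,0,-1,1],
    [0.09,-0.164,0,-1,1],
    [0.09,-0.164,0,-1,1],
    [0.09,-0.164,0,-1,1],
  ],
)

```text
clock: 18.0
position: [0.5617, -0.1783, 0.1044]
ee_rot: [2.145, 2.293, 0.001]
ft_force: [0.0, 0.2, -1.2]
opening: 0.0856
finger_force: 0.0
```

Request:
drive_tool(
  motion=[
    [0,0,0,-1,1],
    [0,0,0,-1,1],
    [0,0,0,-0.5,1],
    [0,0,0,0,1],
    [0,0,0,0,1],
    [0,0,0,0,1],
    [0,0,0,0,1],
    [0,0,0,0,1],
  ],
)

```text
clock: 18.8
position: [0.5612, -0.1778, 0.1043]
ee_rot: [2.335, 2.102, 0.0]
ft_force: [-0.2, 0.8, -0.3]
opening: 0.0854
finger_force: 0.0
```

```bash
python3 -c "
from h import *
s=arm.observe(); e=s['ee_rot'];print(s['position'],local((.6422,.0414,-.105),s['position']),s['ft_force'], R.from_rotvec(e).as_matrix()[:,1])"
```

```text
[ 0.56121744 -0.17775576  0.10431569] [-0.05756746 -0.22643633] [-0.22982928  0.76547281 -0.27374672] [ 9.94508176e-01 -1.04658817e-01  1.41814463e-04]
```

Request:
drive_tool(
  motion=[
    [-0.08,0.01,-0.3,0,1],
    [0,0,-0.3,0,1],
    [0,0,-0.3,0,1],
    [0,0,-0.3,0,1],
    [0,0,-0.3,0,1],
    [0,0,-0.3,0,1],
    [0,0,0,0,1],
    [0,0,0,0,1],
  ],
)

```text
clock: 19.6
position: [0.5571, -0.1774, 0.0144]
ee_rot: [-2.335, -2.101, 0.0]
ft_force: [0.4, 0.6, 0.2]
opening: 0.0853
finger_force: 0.0
```

Request:
drive_tool(
  motion=[
    [0.01,0.1,0,0,1],
    [0.01,0.1,0,0,1],
    [0.01,0.1,0,0,1],
    [0.01,0.1,0,0,1],
    [0.01,0.08,0,0,1],
    [0.008,0.08,0,0,1],
    [0.008,0.06,0,0,1],
    [0,0,0,0,1],
  ],
)

```text
clock: 20.4
position: [0.5606, -0.1461, 0.0144]
ee_rot: [2.335, 2.102, -0.0]
ft_force: [-0.1, -0.5, 0.7]
opening: 0.0855
finger_force: 0.4
```

```bash
python3 -c "
from h import *
s=arm.observe(); e=s['ee_rot'];print(s['position'],local((.6422,.0414,-.105),s['position']),s['ft_force'])"
```

```text
[ 0.56056903 -0.14607334  0.01437879] [-0.06153284 -0.19499635] [-0.06053295 -0.501802    0.65465256]
```

Home needs the tool at y about −201+... mm; I expect contact at about −191 mm. I'll creep in.

Request:
drive_tool(
  motion=[
    [0.002,0.02,0,0,1],
    [0.002,0.02,0,0,1],
    [0.002,0.02,0,0,1],
    [0,0,0,0,1],
    [0,0,0,0,1],
    [0,0,0,0,1],
    [0,0,0,0,1],
    [0,0,0,0,1],
  ],
)

```text
clock: 21.2
position: [0.5608, -0.1433, 0.0143]
ee_rot: [2.335, 2.101, 0.0]
ft_force: [-0.5, -2.9, 2.5]
opening: 0.0855
finger_force: 1.4
```

Request:
drive_tool(
  motion=[
    [0.002,0.02,0,0,1],
    [0.002,0.02,0,0,1],
    [0,0,0,0,1],
    [0,0,0,0,1],
    [0,0,0,0,1],
    [0,0,0,0,1],
    [0,0,0,0,1],
    [0,0,0,0,1],
  ],
)

```text
clock: 22.0
position: [0.5609, -0.1421, 0.0144]
ee_rot: [2.335, 2.1, -0.001]
ft_force: [0.0, -5.5, 0.8]
opening: 0.0853
finger_force: 2.9
```

Request:
drive_tool(
  motion=[
    [0.002,0.02,0,0,1],
    [0.002,0.02,0,0,1],
    [0,0,0,0,1],
    [0,0,0,0,1],
    [0,0,0,0,1],
    [0,0,0,0,1],
    [0,0,0,0,1],
    [0,0,0,0,1],
  ],
)

```text
clock: 22.8
position: [0.5605, -0.1418, 0.0144]
ee_rot: [2.336, 2.098, -0.003]
ft_force: [-2.1, -10.6, 1.0]
opening: 0.0854
finger_force: 5.3
```

```bash
python3 -c "
from h import *
s=arm.observe(); e=s['ee_rot'];print(s['position'],local((.6422,.0414,-.105),s['position']),s['ft_force'])
a=arm.get_image('scene');b=arm.get_image('top')
im=np.hstack([cv2.resize(a[175:250,185:285],None,fx=4,fy=4,interpolation=2),cv2.resize(b[150:225,215:315],None,fx=4,fy=4,interpolation=2)]);cv2.imwrite('pics/push3.png',im)"
```

```text
[ 0.56046915 -0.1418233   0.01435629] [-0.0620776  -0.19078019] [ -2.09999983 -10.57942499   1.00181006]
```

View pics/push3.png

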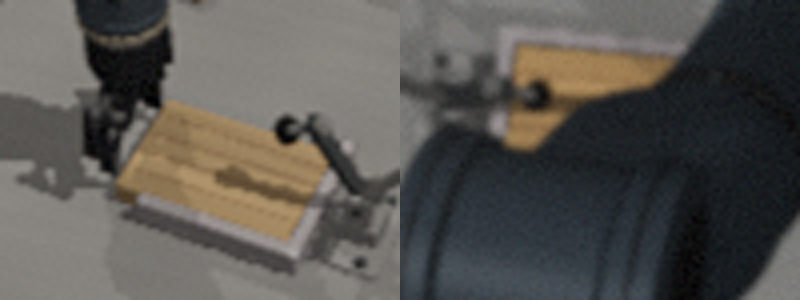

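The board sits snug on both fences: pushing met 10 N resistance at exactly the expected depth, and the picture shows no gaps. Now I'll back off, rise and go around behind the grip.

Request:
drive_tool(
  motion=[
    [-0.01,-0.1,0,0,1],
    [-0.03,-0.3,0,0,1],
    [0,0,0.9,0,1],
    [0,0,0.9,0,1],
    [0,0,0.9,0,0],
    [0,0,0.9,0,-1],
    [0,0,0.9,0,-1],
    [0,0,0,0,-1],
  ],
)

```text
clock: 23.7
position: [0.5614, -0.161, 0.2453]
ee_rot: [2.33, 2.096, 0.009]
ft_force: [1.1, -0.4, -0.4]
opening: 0.0284
finger_force: 0.0
```

Request:
drive_tool(
  motion=[
    [0.1,0.92,0,0,-1],
    [0.1,0.92,0,0,-1],
    [0.1,0.92,0,0,-1],
    [0.1,0.92,0,0,-1],
    [0.1,0.92,0,0,-1],
    [0.1,0.92,0,0,-1],
    [0.1,0.92,0,0,-1],
    [0.1,0.92,0,0,-1],
  ],
)

```text
clock: 24.5
position: [0.599, 0.2104, 0.2389]
ee_rot: [-2.334, -2.102, 0.001]
ft_force: [1.1, -0.1, -0.4]
opening: -0.0002
finger_force: 0.0
```

```bash
python3 -c "
from h import *
s=arm.observe(); S=(.6422,.0414,-.105);print(s['position'],local(S,s['position']),place(S,(-.06,.16,0)))"
```

```text
[0.59895395 0.21041772 0.23892417] [-0.06072214  0.16355437] [[0.59929959 0.20680724 0.        ]]
```

Request:
drive_tool(
  motion=[
    [0,0,-0.4,0,-1],
    [0,0,-0.4,0,-1],
    [0,0,-0.4,0,-1],
    [0,0,-0.4,0,-1],
    [0,0,-0.36,0,-1],
    [0,0,0,0,-1],
    [0,0,0,0,-1],
    [0,0,0,0,-1],
  ],
)

```text
clock: 25.3
position: [0.5998, 0.2087, 0.1423]
ee_rot: [2.335, 2.101, 0.002]
ft_force: [-0.0, -0.5, 0.3]
opening: 0.0001
finger_force: 0.0
```

Request:
drive_tool(
  motion=[
    [-0.026,-0.25,0,0,-1],
    [-0.026,-0.25,0,0,-1],
    [-0.026,-0.25,0,0,-1],
    [-0.026,-0.25,0,0,-1],
    [-0.026,-0.25,0,0,-1],
    [-0.026,-0.25,0,0,-1],
    [-0.026,-0.25,0,0,-1],
    [-0.026,-0.25,0,0,-1],
  ],
)

```text
clock: 26.1
position: [0.5885, 0.1069, 0.1416]
ee_rot: [2.336, 2.1, -0.0]
ft_force: [-0.1, 0.2, -0.6]
opening: -0.0003
finger_force: 0.0
```

Request:
drive_tool(
  motion=[
    [-0.01,-0.1,0,0,-1],
    [0,0,0,0,-1],
    [0,0,0,0,-1],
    [0,0,0,0,-1],
    [0.03,0.3,0,0,-1],
    [0.03,0.3,0,0,-1],
    [0,0,0.8,0,-1],
    [0,0,0.8,0,-1],
  ],
)

```text
clock: 26.9
position: [0.5905, 0.1366, 0.2211]
ee_rot: [-2.331, -2.104, 0.004]
ft_force: [0.5, 0.6, 0.0]
opening: 0.0001
finger_force: 0.0
```

Request:
drive_tool(
  motion=[
    [0,0.4,0.5,0,-1],
    [0,0.8,0,0,-1],
    [-0.4,0.8,0,0,-1],
    [-0.4,0.8,0,0,-1],
    [-0.4,0.8,0,0,-1],
    [0,0,0,0,-1],
    [0,0,0,0,-1],
    [0,0,0,0,-1],
  ],
)

```text
clock: 27.7
position: [0.5314, 0.3139, 0.2463]
ee_rot: [2.335, 2.101, -0.0]
ft_force: [0.6, 0.4, 0.0]
opening: 0.0004
finger_force: 0.0
```

```bash
python3 -c "
from h import *
s=arm.observe(); S=(.6422,.0414,-.105);print(s['position'],local(S,s['position']))
a=arm.get_image('scene');b=arm.get_image('top')
im=np.hstack([cv2.resize(a[175:250,185:285],None,fx=4,fy=4,interpolation=2),cv2.resize(b[150:225,215:315],None,fx=4,fy=4,interpolation=2)]);cv2.imwrite('pics/closed.png',im)"
```

```text
[0.53135773 0.31385028 0.24629912] [-0.13878656  0.25933271]
```

View pics/closed.png

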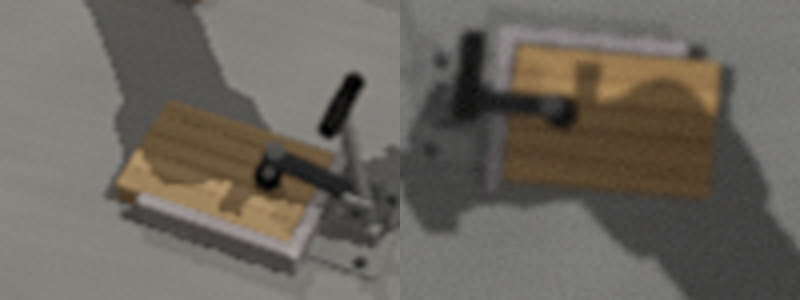

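The pad is down on the board, both edges lie against their fences and the tool is clear, so I'm handing in.

```bash
python3 -c "
from workcell import arm
print(arm.sign_off())"
```

```text
the job is handed in; nothing more can be done
None
```

The job is handed in at about 28 s on the robot's clock: in the last picture the clamp was closed with its pad on the board and the board was snug against both fences; no verdict came back.

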